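# Find the stamped parts crate and send it to the dispatch line

## Robot

A 6-joint arm with a two-finger parallel gripper is mounted at the origin on a cart in front of the work surface, level with it; the furniture and walls round the work are solid. World frame = base frame: x ahead of the robot, y to its left, z up, the work surface at z = 0. Lengths are in m, angles in rad, forces in N, time in s.
With the tool pointing down it reaches from about 0.225 to 0.875 m from the base axis. Payload 3.4 kg.
Tool frame: the origin (TCP) lies between the finger pads; the fingertips stand 14 mm ahead of it and the grasp point (between the pads) lies 5 mm behind it; z points along the fingers, y is the direction in which the jaws open and shut (so a half turn about z gives the same grasp; the last joint's range is limited). The gripper opens to 85 mm and grips with 20 to 120 N. Pads are 22 mm wide; open, the fingers measure 114 mm over their backs; the gripper's body (76 mm by 85 mm) begins 54 mm behind the grasp point. The pads swing forward as they close: fully open they stand 13 mm farther back than shut.
Start: joints at [-0.121, 0.276, 1.505, -0, 1.361, -0.121], TCP at [0.575, -0, 0.245] pointing down, gripper open.
Joint ranges: [-2.89, 2.89], [-0.75, 2.08], [0.22, 2.7], [-1.18, 4.32], [0.11, 2.71], [-2.7, 2.7]. Speed limits (rad/s): [2.57, 2.57, 3.14, 3.14, 3.14, 3.14].

## Interface

Orientations are given as a unit quaternion [w, x, y, z].
In Python, from rig import manip, get_image, job gives the robot as it stands. The module is installed in compiled form; this text tells all that it offers.
- The arm moves only by the tool step_arm, never from a script. Its argument "moves" is one flat list of numbers, 5 for each row, row after row: the shift along the tool's x, y, z as a fraction of full scale, then the turn about the tool's z as a fraction of full scale, then the gripper's target within -1 to 1 (shut at 1, half-way at 0, fully open at -1). In form: [dx, dy, dz, twist, hand, dx, dy, dz, twist, hand, ...]. A call has 1 to 5 rows; each row is the pose to reach, as a shift and turn from the pose commanded when the call began, along the tool's axes at that moment, turning the shorter way round; what a row does not reach only later rows make up. Full scale, the value 1, is 500 mm for a shift and pi rad for a turn. A row lasts 1/10 s, in which the tool goes at most 50 mm and 8.59 degrees, less where a joint would pass 70% of its speed; a pose out of reach is approached as far as the arm can. A call with a number of a shift or a turn outside -1 to 1 is refused whole. A call with a gripper value outside its range is refused whole. The fingers move at their own pace and stop on an object; "force" is the grip in N (left out, the last holds). Time passes only in rows, so rows that repeat a pose let the fingers close. It gives the time, the measured TCP pose, the force and the opening at its end, in the units of the state.
- manip.get_state(): the state, without advancing time (a new reading comes with each control period).
- get_image(name): name is "scene" or "side" or "wrist"; returns a dict with "frame" (480x640x3 uint8, blue, green, red), "fx", "fy", "cx", "cy" (pixels), "k1" (the pictures are not rectified: a ray, as slopes to the right and down, at radius r is drawn at 1 + k1 r^2 times it, then the intrinsics apply), "rvec" (rotation vector, rad) and "tvec" (3), from world to camera coordinates, as OpenCV has them; the wrist camera has in their place "T_tool_cam" (4x4, takes a point from camera to tool coordinates, whose origin is the TCP and whose axes are the flange's). Camera axes: x right, y down, z forward; pixel columns grow to the right and rows downward; lengths in m; the calibration is good to about 2 mm. A picture is of the moment at which its call begins: read the wrist's pose just before it. There is no depth.
- job.sign_off(): hands the job in, once; it reports no verdict.
The state is a dict: "clock": time; "qpos": joint angles; "qd": joint speeds; "effort": joint torques, N m; "position": TCP position; "ee_rot": TCP orientation; "contact_force": force on the tool from outside, world axes, zero at the start; "moment": the same for the moment, N m; "width": finger opening in m.
Only numpy, scipy, OpenCV 4.12 (cv2) and the standard library are available. Lean on these libraries where they do the work, as an engineer would, in place of code of your own. Each camera call takes 0.05 s, during which the arm holds its last target. There are 200 camera calls.

## Task

One of the two blue parts crates has a red and white stamp underneath. Push the left crate over, away from the robot, so that it comes to rest on its far side with its underside facing the robot, then do the same with the right crate; then push the stamped one straight ahead, still lying on its side, until the whole front edge of its open end lies on the yellow dispatch tape. Only push with the fingers: do not lift or carry a crate, leave the plain crate lying short of the tape, and leave the other things where they are.

Things in the scene. Friction and masses are not known exactly. Their poses are not given: they have to be found in the camera images.
- crate_a: blue open-topped parts crate, empty, 60 mm deep (x), 100 mm wide (y), 95 mm tall (z), walls 4 mm, 0.2 to 0.4 kg, rubber foot strips along its near and far lower edges; both crates look alike while they stand. Origin: centre of its underside; z points out of its open end; x points away from the robot, within 0.18 rad, at the start. Tipped over it lies 60 mm high on its far wall, underside facing the robot
- crate_a_centre (a point): the middle of crate_a, 47.5 mm above its underside. A push of 1 to 4 N on the near face about 80 mm up tips the crate over its far lower edge (the feet do not slip); past about 32 degrees it falls the rest of the way by itself
- crate_a_edge_left (a point): the left end (+y side of the crate) of the far rim edge of crate_a, on the outside: top corner of the far wall, at (30, +50, 95) mm in the crate's frame. Once the crate lies on its far side this is a front corner of its open end, down on the bench
- crate_a_edge_right (a point): the right end (-y side of the crate) of the far rim edge of crate_a, on the outside: top corner of the far wall, at (30, -50, 95) mm in the crate's frame. Once the crate lies on its far side this is a front corner of its open end, down on the bench
- crate_b: blue open-topped parts crate, empty, 60 mm deep (x), 100 mm wide (y), 95 mm tall (z), walls 4 mm, 0.2 to 0.4 kg, rubber foot strips along its near and far lower edges; both crates look alike while they stand. Origin: centre of its underside; z points out of its open end; x points away from the robot, within 0.18 rad, at the start. Tipped over it lies 60 mm high on its far wall, underside facing the robot
- crate_b_centre (a point): the middle of crate_b, 47.5 mm above its underside. A push of 1 to 4 N on the near face about 80 mm up tips the crate over its far lower edge (the feet do not slip); past about 32 degrees it falls the rest of the way by itself
- crate_b_edge_left (a point): the left end (+y side of the crate) of the far rim edge of crate_b, on the outside: top corner of the far wall, at (30, +50, 95) mm in the crate's frame. Once the crate lies on its far side this is a front corner of its open end, down on the bench
- crate_b_edge_right (a point): the right end (-y side of the crate) of the far rim edge of crate_b, on the outside: top corner of the far wall, at (30, -50, 95) mm in the crate's frame. Once the crate lies on its far side this is a front corner of its open end, down on the bench
- stamp (a point): centre of the stamp, a white disc with a red rim and a red tick, 47 mm across, in the middle of the underside of one of the crates; the other crate's underside is plain blue
- tape: the dispatch line: a strip of yellow tape stuck flat on the bench beyond the crates, 38 mm wide (x) and 420 mm long (y), too thin to feel. Origin: its centre; x points away from the robot, y to the left along the strip
- red_carton: a red carton, 55 x 70 mm, 100 mm tall, loose, standing on the bench; leave it alone. Origin: centre of its underside
- magenta_carton: a magenta carton, 50 x 60 mm, 85 mm tall, loose, standing on the bench; leave it alone. Origin: centre of its underside
- sealant: a white bottle with a blue label and a blue pointed cap, 43 mm across, 142 mm tall, loose, standing on the bench; leave it alone. Origin: centre of its underside
- tappet: a plain grey steel tappet (a short cylinder), 29 mm across, 22 mm tall, loose, standing on the bench; leave it alone. Origin: centre of its underside
- coil_spring: a dark coil spring standing on end, 24 mm across, 32 mm tall, loose, standing on the bench; leave it alone. Origin: centre of its underside
- camshafts (a point): fixed obstacle, the same every time: two camshafts standing upright 480 mm tall on a plate; the point is midway between them, half-way up; with the plate they take up 110 mm in x and 205 mm in y about it. Also fixed: a thick roll of blue paper hangs over x 0.64 to 0.76 m, y -0.41 to -0.15 m, its underside 0.53 m up: after pushing draw back before going up
- engine_head (a point): fixed obstacle, the same every time: the grey cylinder head lying between the robot and the left of the bench; the point is its middle, half-way up; it takes up about 240 mm in x (to 105 mm beyond the point), 680 mm in y, and stands 100 mm high near the crates, 165 mm at most
Things that resemble listed ones, but are neither listed nor needed, are in the scene too. What is shaped like the crate_b but turquoise is not meant.

How it is judged:
By the outcome, as a careful person would: the job done as asked, in the order asked, and still so for the second after the job is handed in, with the robot touching nothing.
It also fails if it takes over 64 s, if anything falls off the work surface, if the arm or the gripper's body presses on something with over 40 N, if the wrist force passes 120 N, or if a joint passes its speed limit or range.

## Working session

There is one attempt and no reset: what is moved stays moved. The work goes in short steps, Python scripts to look and compute and a tool call to move; the robot and the scene stay as the last step left them, time stands still between calls to the robot, and variables do not carry over. Pictures are saved under pics/ and viewed, about 8 in all and at most 12, crops included, and the job is handed in when it is done.

Besides the shell and the picture viewer there is one more tool, called after "Call:" as a command line: name --argument value ..., lists and objects as JSON in quotes. step_arm: Moves the arm, as the interface text tells. Its arguments: {"type":"object","properties":{"moves":{"type":"array","items":{"type":"number","minimum":-1,"maximum":1}},"force":{"type":"number"}},"required":["moves"]}

```bash
mkdir -p pics; cat > h.py <<'E'
import numpy as np, cv2
from rig import manip, get_image, job
def shot(cam,fn):
    s=manip.get_state(); im=get_image(cam); cv2.imwrite('pics/'+fn,im['frame'])
    K=np.array([[im['fx'],0,im['cx']],[0,im['fy'],im['cy']],[0,0,1.]])
    if cam=='wrist':
        T=np.array(im['T_tool_cam']);w,x,y,z=s['ee_rot']
        from scipy.spatial.transform import Rotation as R
        W=np.eye(4);W[:3,:3]=R.from_quat([x,y,z,w]).as_matrix();W[:3,3]=s['position']
        C=np.linalg.inv(W@T);Rm,t=C[:3,:3],C[:3,3]
    else: Rm=cv2.Rodrigues(np.array(im['rvec'],float))[0];t=np.array(im['tvec'],float).ravel()
    np.savez('pics/'+fn+'.npz',K=K,R=Rm,t=t,k=im['k1'])
    return im['frame']
def ray(fn,u,v,z):
    d=np.load('pics/'+fn+'.npz');p=cv2.undistortPoints(np.array([[[u,v]]],float),d['K'],np.array([d['k'],0,0,0.])).ravel()
    c=-d['R'].T@d['t'];r=d['R'].T@np.array([p[0],p[1],1]);return c+r*(z-c[2])/r[2]
def proj(fn,P):
    d=np.load('pics/'+fn+'.npz');return cv2.projectPoints(np.array(P,float).reshape(-1,3),cv2.Rodrigues(d['R'])[0],d['t'],d['K'],np.array([d['k'],0,0,0.]))[0].reshape(-1,2)
E
python3 - <<'E'
from h import *
shot('scene','s0.png');shot('side','d0.png')
s=manip.get_state();print(s)
for f in('s0.png','d0.png'):
    d=np.load('pics/'+f+'.npz');print(-d['R'].T@d['t'])
E
```

```text
{'clock': 0.1, 'qpos': array([-1.20988343e-01,  2.76565353e-01,  1.50601712e+00, -1.40570307e-05,
        1.36069514e+00, -1.20997091e-01]), 'qd': array([-0.00016489, -0.00128172, -0.00310608, -0.0003478 ,  0.00084095,
       -0.00069648]), 'effort': array([ 1.55745878e-03, -4.17697620e+01, -2.46405226e+01, -1.74112388e-04,
        5.80947395e-03,  2.85749664e-07]), 'position': array([5.74552099e-01, 5.09160816e-05, 2.44502809e-01]), 'ee_rot': array([-6.59031398e-04,  7.07102397e-01,  7.07110664e-01, -5.24875273e-04]), 'contact_force': array([ 0.3725078 ,  0.09780431, -0.40028441]), 'moment': array([ 0.00364786,  0.02594021, -0.0338797 ]), 'width': 0.08568875958181521}
[-0.61334544 -0.51033291  0.79220837]
[-0.09928112 -1.23775766  0.96904665]
```

View pics/s0.png

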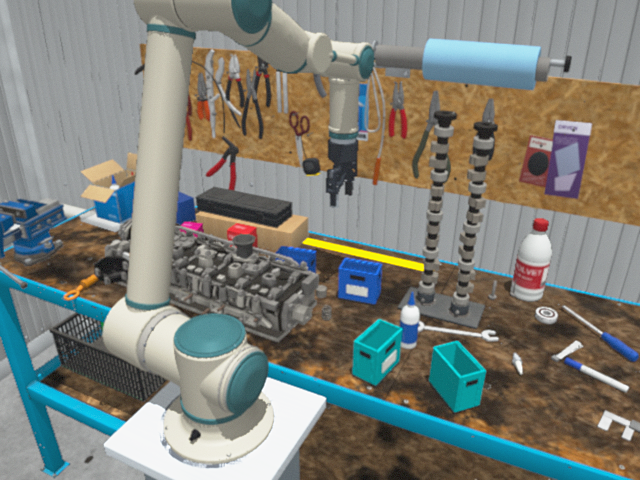

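View pics/d0.png

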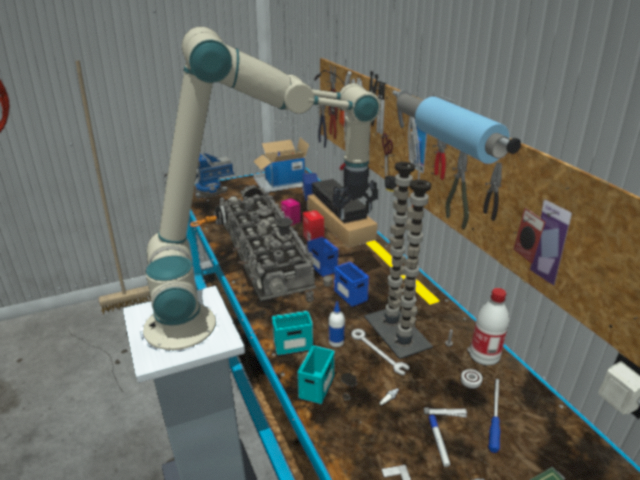

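```bash
python3 - <<'E'
from h import *
w=shot('wrist','w0.png')
a=cv2.imread('pics/s0.png')[225:325,270:430];b=cv2.imread('pics/d0.png')[200:320,270:450]
A=cv2.resize(a,(400,250),interpolation=3);B=cv2.resize(b,(375,250),interpolation=3)
o=np.zeros((600,800,3),np.uint8);o[:250,:400]=A;o[:250,400:775]=B;o[255:600,:460]=cv2.resize(w,(460,345));cv2.imwrite('pics/c0.png',o)
for p in [(304,240),(424,266),(303,243),(422,270)]: print(ray('s0.png',*p,0))
E
```

```text
[0.7555725  0.20332109 0.        ]
[ 0.76415028 -0.18795634  0.        ]
[0.73573965 0.1966265  0.        ]
[ 0.7389369  -0.18929298  0.        ]
```

View pics/c0.png

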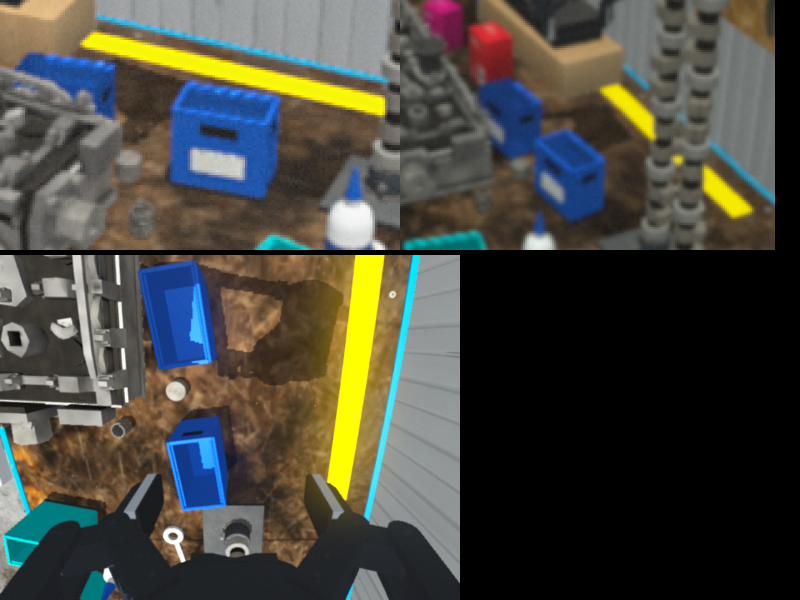

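```bash
python3 - <<'E'
from h import *
w=cv2.imread('pics/w0.png')
o=np.zeros((600,800,3),np.uint8)
a=cv2.resize(w[0:165,185:305],None,fx=3.5,fy=3.5,interpolation=3);b=cv2.resize(w[220:365,220:325],None,fx=3.5,fy=3.5,interpolation=3)
o[:a.shape[0],:a.shape[1]]=a;o[:b.shape[0],425:425+b.shape[1]]=b;cv2.imwrite('pics/c1.png',o)
m=(w[...,0]<60)&(w[...,1]>180)&(w[...,2]>180)
for v in(5,100,200,300): 
    u=np.where(m[v])[0];print(v,u[0],u[-1],ray('w0.png',u[0],v,0)[:2],ray('w0.png',u[-1],v,0)[:2])
E
```

```text
5 494 533 [0.7356229  0.19012321] [0.77409867 0.19146981]
100 483 521 [0.73506544 0.10347111] [0.77489313 0.10422234]
200 471 505 [ 0.73543363 -0.00077336] [ 7.73993908e-01 -5.96226924e-04]
300 457 489 [ 0.73493363 -0.12529154] [ 0.77490604 -0.12564117]
```

View pics/c1.png

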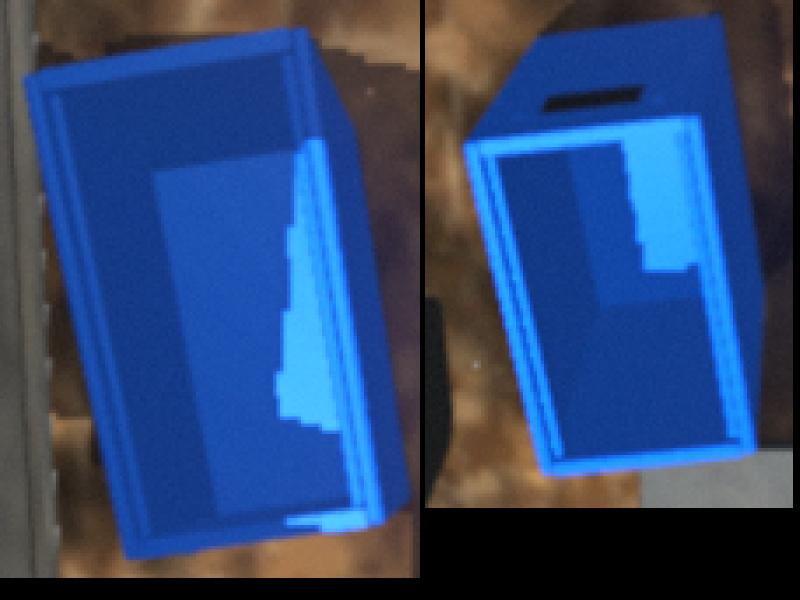

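```bash
python3 - <<'E'
from h import *
L=[(25,76),(305,28),(130,558),(383,522)];Rr=[(465,142),(700,116),(546,476),(756,454)]
for n,q,ox,ou,ov in(('L',L,0,185,0),('R',Rr,425,220,220)):
    P=np.array([ray('w0.png',ou+(a-ox)/3.5,ov+b/3.5,.095)[:2] for a,b in q]);print(n,P.round(4).tolist(),P.mean(0))
    print('yaw',[np.arctan2(-(d[0]),d[1]) *-1 for d in(P[0]-P[2],P[1]-P[3])],[np.arctan2(d[1],d[0]) for d in(P[1]-P[0],P[3]-P[2])])
for n,(u,v) in dict(tap=(176,398),spring=(122,436)).items(): print(n,ray('w0.png',u*640/460,(v-255)*640/460,0))
for n,(u,v,z) in dict(tealA_near=(400,365,.095),bottle=(411,345,0),plate=(405,305,0)).items(): print(n,ray('s0.png',u,v,z))
print(ray('w0.png',205*640/460,(506-255)*640/460,0.0))
E
```

```text
L [[0.4784, 0.1515], [0.5366, 0.1593], [0.4921, 0.0531], [0.55, 0.0607]] [0.5142741  0.10612458]
yaw [np.float64(-0.13791205858878341), np.float64(-0.13448339584861688)] [np.float64(0.13274041973136727), np.float64(0.13151026284396644)]
R [[0.4921, -0.0338], [0.551, -0.0268], [0.5054, -0.1339], [0.5637, -0.1263]] [ 0.52803956 -0.08020964]
yaw [np.float64(-0.1320435679310057), np.float64(-0.12679874061738544)] [np.float64(0.11794458683659996), np.float64(0.12972057783755608)]
tap [4.85298641e-01 3.26965104e-04 0.00000000e+00]
spring [ 0.39202503 -0.06212938  0.        ]
tealA_near [ 0.20100787 -0.29417     0.095     ]
bottle [ 0.39091193 -0.26521975  0.        ]
plate [ 0.54408571 -0.20093047  0.        ]
[ 0.52214532 -0.1962409   0.        ]
```

```bash
python3 - <<'E'
from h import *
for u,v in((143,405),(143,300),(118,405),(128,280)):
  for z in(.1,.0): print((u,v),z,ray('w0.png',u*640/460,(v-255)*640/460,z).round(4))
E
```

```text
(143, 405) 0.1 [0.4707 0.014  0.1   ]
(143, 405) 0.0 [ 0.4328 -0.0105  0.    ]
(143, 300) 0.1 [0.4825 0.1233 0.1   ]
(143, 300) 0.0 [0.4488 0.1385 0.    ]
(118, 405) 0.1 [0.4416 0.0142 0.1   ]
(118, 405) 0.0 [ 0.3932 -0.0104  0.    ]
(128, 280) 0.1 [0.4691 0.142  0.1   ]
(128, 280) 0.0 [0.4306 0.1641 0.    ]
```

Call:
step_arm --moves '[0.12,-0.31,-0.05,0.457,1,0.12,-0.31,-0.05,0.457,1,0.12,-0.31,-0.05,0.457,1,0.12,-0.31,-0.05,0.457,1,0.12,-0.31,-0.05,0.457,1]'

```text
clock: 0.65
position: [0.4169, 0.061, 0.2709]
ee_rot: [-0.0, 0.918, 0.397, 0.0]
contact_force: [1.1, -0.7, 0.1]
width: 0.0123
```

Call:
step_arm --moves '[0,0,0,0.217,1,0,0,0,0.217,1,0,0,0,0.217,1,0,0,0,0.217,1,0,0,0,0.217,1]'

```text
clock: 1.15
position: [0.4198, 0.06, 0.2701]
ee_rot: [-0.0, 0.998, 0.067, -0.0]
contact_force: [0.5, -0.3, 0.4]
width: 0.0003
```

```bash
python3 - <<'E'
from h import *
shot('wrist','w1.png');s=manip.get_state();print(s['position'],s['ee_rot'],s['qpos'],s['width'])
d=np.load('pics/w1.png.npz');print(-d['R'].T@d['t'],d['R'][2])
E
```

```text
[0.4197608  0.06000186 0.27008288] [-2.26833998e-05  9.97770636e-01  6.67360955e-02 -2.26797487e-04] [-2.24311060e-02  2.98049866e-02  1.74794228e+00  4.87529441e-06
  1.36430122e+00  1.41479275e+00] -4.129917942704108e-05
[0.5012292  0.07044312 0.4002309 ] [-0.31756737 -0.0433792  -0.94724295]
```

View pics/w1.png

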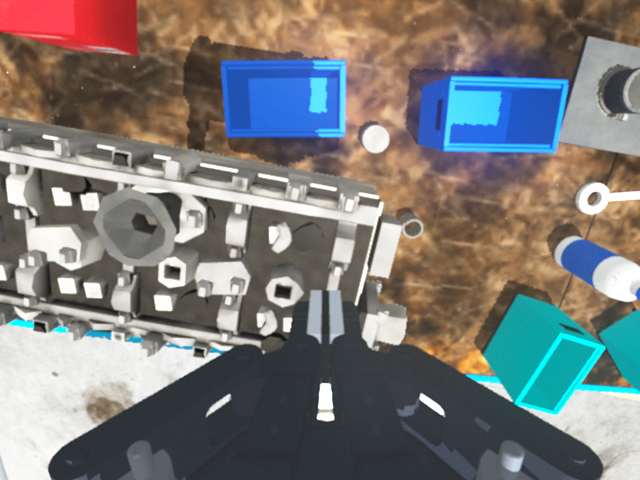

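```bash
python3 - <<'E'
from h import *
for u,v in((378,186),(345,178),(300,172),(250,158),(205,145)): print((u,v),ray('w1.png',u,v,.1).round(4),ray('w1.png',u,v,0.05).round(4))
for u,v in((228,137),(344,136),(346,61),(222,61),(442,151),(566,151),(568,80),(450,77)): print(ray('w1.png',u,v,.095).round(4))
print(ray('w1.png',375,139,0.01),ray('w1.png',412,225,0.02))
E
```

```text
(378, 186) [0.4539 0.0173 0.1   ] [0.4461 0.0084 0.05  ]
(345, 178) [0.457  0.0469 0.1   ] [0.4496 0.0429 0.05  ]
(300, 172) [0.4569 0.086  0.1   ] [0.4496 0.0886 0.05  ]
(250, 158) [0.4632 0.1296 0.1   ] [0.4569 0.1394 0.05  ]
(205, 145) [0.4692 0.1682 0.1   ] [0.4639 0.1845 0.05  ]
[0.4778 0.1504 0.095 ]
[0.4914 0.0527 0.095 ]
[0.5494 0.0597 0.095 ]
[0.5367 0.1586 0.095 ]
[ 0.4907 -0.0331  0.095 ]
[ 0.5069 -0.143   0.095 ]
[ 0.5631 -0.1255  0.095 ]
[ 0.5496 -0.0261  0.095 ]
[0.49012007 0.01379261 0.01      ] [ 0.40234933 -0.04369834  0.02      ]
```

Call:
step_arm --moves '[0.1133,-0.0594,0.1,0,1,0.1133,-0.0594,0.2,0,1,0.1133,-0.0594,0.29,0,1,0.1133,-0.0594,0.346,0,1,0.1133,-0.0594,0.346,0,1]'

```text
clock: 1.7
position: [0.4671, 0.0971, 0.0921]
ee_rot: [-0.0, 0.998, 0.07, -0.007]
contact_force: [-1.1, -0.8, 0.5]
width: -0.0001
```

Call:
step_arm --moves '[0,0,0,0,1]'

```text
clock: 1.8
position: [0.4719, 0.0972, 0.0974]
ee_rot: [-0.0, 0.998, 0.07, -0.001]
contact_force: [0.5, 0.3, 0.8]
width: -0.0001
```

Call:
step_arm --moves '[0.02,0,0,0,1,0.04,0,0,0,1,0.06,0,0,0,1,0.08,0,0,0,1,0.1,0,0,0,1]'

```text
clock: 2.3
position: [0.5235, 0.1044, 0.0981]
ee_rot: [-0.0, 0.998, 0.069, 0.001]
contact_force: [-0.5, 0.5, 0.5]
width: -0.0001
```

Advanced ~52 mm. Nudge a bit more, then draw back and up.

Call:
step_arm --moves '[0.015,0,0,0,1,0.015,0,0,0,1,-0.06,0,0,0,1,-0.1,0,-0.1,0,1,-0.1,0,-0.2,0,1]'

```text
clock: 2.8
position: [0.4661, 0.0969, 0.1919]
ee_rot: [-0.0, 0.998, 0.07, -0.006]
contact_force: [1.3, -0.2, 0.3]
width: 0.0001
```

```bash
python3 - <<'E'
from h import *
a=shot('scene','s1.png')[225:325,270:430];b=shot('side','d1.png')[200:320,270:450];w=shot('wrist','w2.png')
o=np.zeros((600,800,3),np.uint8);o[:250,:400]=cv2.resize(a,(400,250),interpolation=3);o[:250,400:775]=cv2.resize(b,(375,250),interpolation=3);o[255:600,:460]=cv2.resize(w,(460,345));cv2.imwrite('pics/c2.png',o)
print(manip.get_state()['position'])
E
```

```text
[0.47392346 0.09742228 0.19697223]
```

View pics/c2.png

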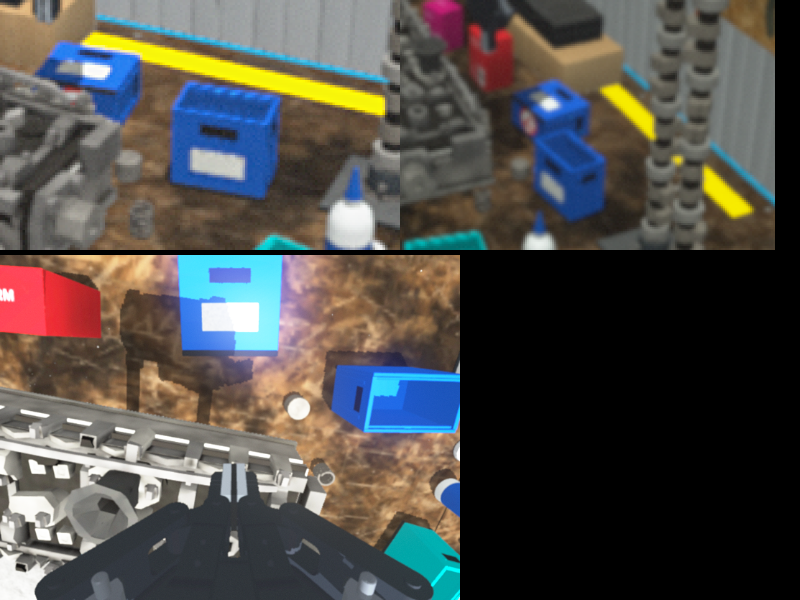

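Call:
step_arm --moves '[-0.0525,0.1,0,0,1,-0.0525,0.2,0,0,1,-0.0525,0.3,0,0,1,-0.0525,0.36,0,0,1,-0.0525,0.36,0.04,0,1]'

```text
clock: 3.45
position: [0.4734, -0.0895, 0.1742]
ee_rot: [0.002, 0.998, 0.067, 0.002]
contact_force: [0.9, 0.7, 0.4]
width: -0.0001
```

Call:
step_arm --moves '[0,0,0.08,0,1,0,0,0.16,0,1,0,0,0.16,0,1,0.02,0,0.16,0,1,0.035,0,0.16,0,1]'

```text
clock: 3.95
position: [0.4904, -0.0825, 0.0952]
ee_rot: [0.001, 0.998, 0.07, 0.001]
contact_force: [-3.0, -1.0, 2.7]
width: -0.0
```

Call:
step_arm --moves '[0.02,0,0,0,1,0.04,0,0,0,1,0.06,0,0,0,1,0.08,0,0,0,1,0.1,0,0,0,1]'

```text
clock: 4.45
position: [0.5395, -0.0751, 0.0939]
ee_rot: [0.0, 0.998, 0.07, 0.001]
contact_force: [-0.6, -0.4, -0.3]
width: -0.0001
```

Call:
step_arm --moves '[0.015,0,0,0,1,0.015,0,0,0,1,-0.06,0,0,0,1,-0.1,0,-0.1,0,1,-0.1,0,-0.2,0,1]'

```text
clock: 4.95
position: [0.483, -0.0813, 0.1884]
ee_rot: [-0.002, 0.998, 0.069, -0.005]
contact_force: [1.3, -0.2, 0.5]
width: 0.0002
```

Call:
step_arm --moves '[0,-0.1,-0.05,0,1,0,-0.2,-0.1,0,1,0,-0.3,-0.1,0,1,0,-0.36,-0.1,0,1,0,-0.36,-0.1,0,1]'

```text
clock: 5.45
position: [0.462, 0.1002, 0.2405]
ee_rot: [-0.001, 0.997, 0.072, 0.0]
contact_force: [0.3, -0.4, 0.0]
width: -0.0001
```

```bash
python3 - <<'E'
from h import *
w=shot('wrist','w3.png');a=shot('scene','s2.png')[215:325,270:430]
o=np.zeros((600,800,3),np.uint8);o[:480,:640]=w;o[480:590,640:800]=a;cv2.imwrite('pics/c3.png',o)
s=manip.get_state();print(s['position'],s['ee_rot'])
E
```

```text
[0.46293843 0.09648051 0.23999327] [ 4.34406918e-04  9.97494989e-01  7.07356150e-02 -1.77329079e-04]
```

View pics/c3.png

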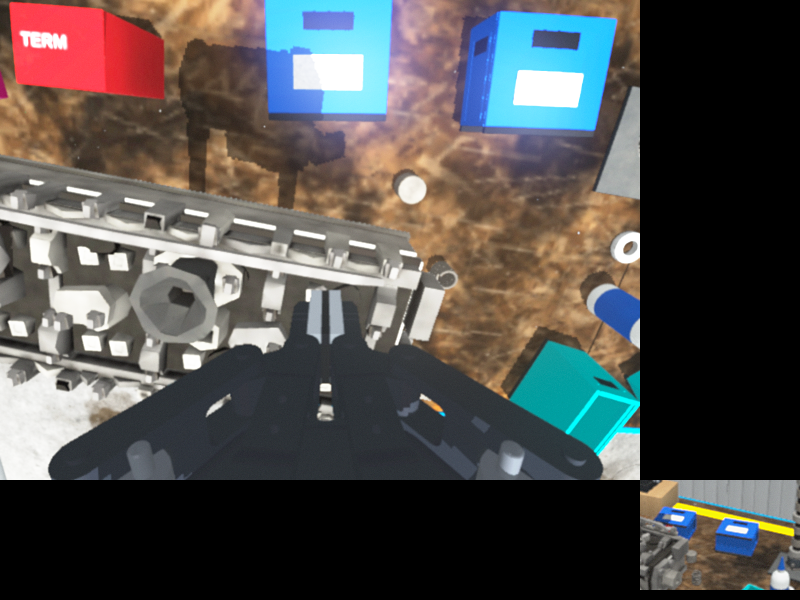

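```bash
python3 - <<'E'
from h import *
for q in ((267,113),(389,113)): print(ray('w3.png',*q,.06))
for q in ((268,119),(387,120)): print('bot',ray('w3.png',*q,0.0),ray('w3.png',*q,0.06))
P=[ray('w3.png',*q,.06) for q in((462,127),(597,133))];print('R',P)
E
```

```text
[0.54304451 0.16145066 0.06      ]
[0.55784728 0.0589445  0.06      ]
bot [0.53734277 0.16959572 0.        ] [0.53830294 0.16013733 0.06      ]
bot [0.55368809 0.04956172 0.        ] [0.55200288 0.05953002 0.06      ]
R [array([ 0.55621219, -0.00584095,  0.06      ]), array([ 0.5710793 , -0.12803739,  0.06      ])]
```

Call:
step_arm --moves '[0.1,-0.003,0,0,-0.3,0.126,-0.003,0.09,0,-0.3,0.126,-0.003,0.18,0,-0.3,0.126,-0.003,0.27,0,-0.3,0.126,-0.003,0.35,0,-0.3]'

```text
clock: 6.05
position: [0.5254, 0.1042, 0.0627]
ee_rot: [0.0, 0.998, 0.068, -0.001]
contact_force: [-0.3, -0.3, 0.1]
width: 0.0557
```

Call:
step_arm --moves '[0,0,0.04,0,-0.3,0,0,0.062,0,-0.3,0,0,0.062,0,-0.3]'

```text
clock: 6.35
position: [0.5251, 0.1049, 0.0327]
ee_rot: [0.0, 0.998, 0.069, -0.002]
contact_force: [-0.8, 0.1, 0.5]
width: 0.0556
```

Call:
step_arm --moves '[0.02,0.002,0,0,-0.3,0.04,0.004,0,0.004,-0.3,0.06,0.007,0,0.01,-0.3,0.08,0.01,0,0.016,-0.3,0.1,0.013,0,0.022,-0.3]'

```text
clock: 6.85
position: [0.5762, 0.107, 0.0348]
ee_rot: [-0.0, 0.999, 0.034, -0.001]
contact_force: [-7.1, 1.7, 6.8]
width: 0.0556
```

Call:
step_arm --moves '[0.02,0.001,0,0.005,-0.3,0.04,0.002,0,0.01,-0.3,0.06,0.004,0,0.015,-0.3,0.08,0.005,0,0.022,-0.3,0.09,0.006,0,0.022,-0.3]'

```text
clock: 7.35
position: [0.622, 0.1071, 0.0347]
ee_rot: [-0.0, 1.0, 0.0, 0.0]
contact_force: [-6.6, 0.6, 6.5]
width: 0.0556
```

```bash
python3 - <<'E'
from h import *
w=shot('wrist','w4.png');a=shot('scene','s3.png')[215:325,270:430]
o=np.zeros((590,800,3),np.uint8);o[:480,:640]=w;o[480:590,:160]=a;cv2.imwrite('pics/c4.png',o)
s=manip.get_state();print(s['position'],s['ee_rot'],s['contact_force'])
E
```

```text
[0.62257981 0.10704947 0.03449382] [-6.52343018e-05  9.99999467e-01  4.36882874e-04  9.33556934e-04] [-0.29710526  0.74776791  0.82192318]
```

View pics/c4.png

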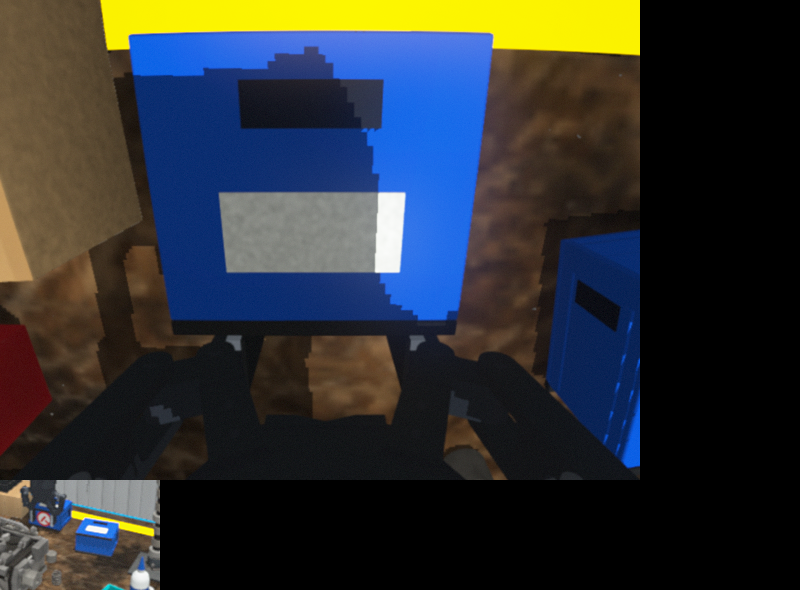

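```bash
python3 - <<'E'
from h import *
for q in ((131,36),(491,34),(175,320),(456,320)): print(ray('w4.png',*q,.06))
print([ray('w4.png',*q,0.) for q in((140,220),(102,0),(300,50),(640,54))])
E
```

```text
[0.72728961 0.15969939 0.06      ]
[0.72745785 0.06108048 0.06      ]
[0.63833575 0.1592529  0.06      ]
[0.63824244 0.06059637 0.06      ]
[array([0.65801235, 0.19897378, 0.        ]), array([0.75497846, 0.20085985, 0.        ]), array([0.73364933, 0.11712768, 0.        ]), array([ 0.73550234, -0.03524272,  0.        ])]
```

Call:
step_arm --moves '[0.018,0,0,0,-0.3,0.036,0,0,0,-0.3,0.048,0,0,0,-0.3,0.054,0,0,0,-0.3,0.054,0,0,0,-0.3]'

```text
clock: 7.95
position: [0.6482, 0.1069, 0.0343]
ee_rot: [0.0, 1.0, 0.0, -0.0]
contact_force: [-3.7, 1.1, 3.4]
width: 0.0554
```

Call:
step_arm --moves '[-0.03,0,0,0,-0.3,-0.1,0,0,0,-0.3,-0.14,0,-0.1,0,-0.3,-0.14,0,-0.2,0,-0.3,-0.14,0,-0.3,0,-0.3]'

```text
clock: 8.45
position: [0.5785, 0.1068, 0.1819]
ee_rot: [0.0, 1.0, 0.0, 0.001]
contact_force: [1.8, 0.0, 0.4]
width: 0.0553
```

```bash
python3 - <<'E'
from h import *
w=shot('wrist','w5.png');a=shot('scene','s4.png')[215:325,270:430];b=shot('side','d4.png')[200:320,270:450]
o=np.zeros((600,800,3),np.uint8);o[:360,:480]=cv2.resize(w,(480,360));o[360:580,:320]=cv2.resize(a,(320,220),interpolation=3);o[360:600,320:680]=cv2.resize(b,(360,240),interpolation=3);cv2.imwrite('pics/c5.png',o)
s=manip.get_state();print(s['clock'],s['position'],s['contact_force'])
E
```

```text
8.6 [0.58229489 0.10706303 0.18511507] [ 1.12657667  0.14320126 -0.52303595]
```

View pics/c5.png

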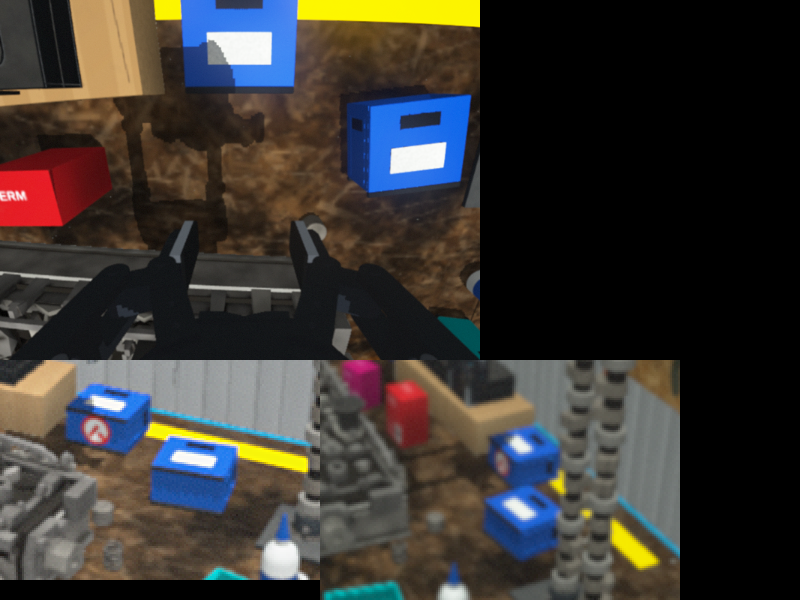

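Call:
step_arm --moves '[0.05,0,-0.08,0,-0.3,0.1,0,-0.14,0,-0.3,0.14,0,-0.14,0,-0.3,0.14,0,-0.14,0,-0.3,0.14,0,-0.14,0,-0.3]'

```text
clock: 9.1
position: [0.6477, 0.1068, 0.2482]
ee_rot: [0.0, 1.0, 0.0, -0.002]
contact_force: [0.1, 0.2, -0.0]
width: 0.055
```

```bash
python3 - <<'E'
from h import *
w=shot('wrist','w6.png')
cv2.imwrite('pics/c6.png',cv2.resize(w[0:260,150:520],(740,520),interpolation=3))
m=(w[...,0]<60)&(w[...,1]>150)&(w[...,2]>150)
for u in(450,520,600):
    v=np.where(m[:,u])[0];print(u,v[0],v[-1],ray('w6.png',u,v[0],0)[:2],ray('w6.png',u,v[-1],0)[:2])
E
```

```text
450 76 117 [ 0.77351597 -0.02031082] [ 0.73389963 -0.02430425]
520 78 118 [ 0.7731232  -0.09306097] [ 0.73404444 -0.09925641]
600 81 120 [ 0.7729731 -0.1799497] [ 0.73411829 -0.18872218]
```

View pics/c6.png

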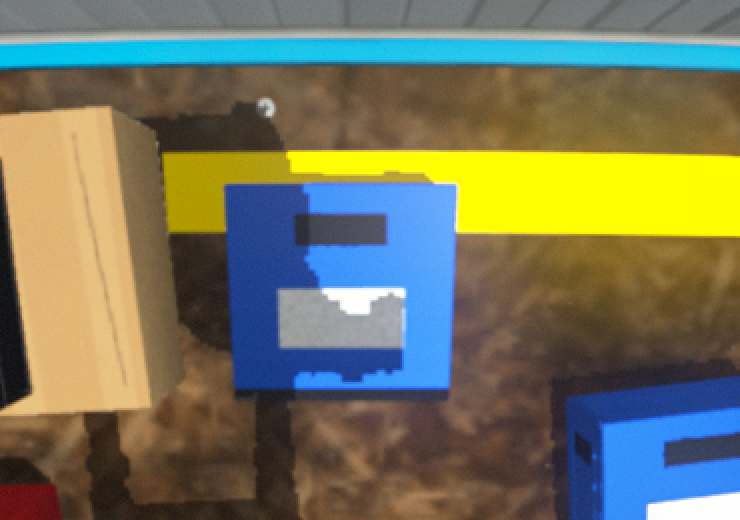

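```bash
python3 - <<'E'
from h import *
for q in((225,184),(457,184)): print(ray('w6.png',150+q[0]/2,q[1]/2,.06))
s=manip.get_state();print(s['clock'],s['contact_force'])
job.sign_off()
E
```

```text
[0.75338847 0.15933969 0.06      ]
[0.75326897 0.06018626 0.06      ]
9.15 [-0.82995699 -0.49157494  0.88762468]
the job is handed in; nothing more can be done
```

I pushed the left crate over first, then the right; the stamp turned out to be under the left one. I then pushed that crate ahead with two fingers, lying on its side, until its open end was on the yellow tape. I handed the job in at about 9 s.

- **Stamped crate:** the wrist camera puts both front corners at x ≈ 0.753 m. The tape runs from x ≈ 0.734 to 0.773 m, so the whole edge is near the tape's centre line. I measured the upper edge of the open end and took the bench edge to be directly below it. I turned the crate about 8° during the push, so its front edge lies parallel to the tape.
- **Plain crate:** it lies on its far side, short of the tape.
- **Other things:** the red carton, sealant and tappet looked undisturbed in the last pictures. I did not re-check the coil spring and magenta carton positions closely.
- **Forces and contact:** no force reading passed about 10 N, and the arm was clear of everything at hand-in. No check failed or disagreed.

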